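# Mount the ball dish in its keyhole stand and lock it with a quarter turn

### The arm

A 6-joint arm with a two-finger parallel gripper is mounted at the origin on a cart in front of the work surface, level with it; the furniture and walls round the work are solid. World frame = base frame: x ahead of the robot, y to its left, z up, the work surface at z = 0. Lengths are in m, angles in rad, forces in N, time in s.
With the tool pointing down it reaches from about 0.325 to 0.85 m from the base axis. Payload 15.5 kg.
Tool frame: the origin (TCP) lies midway between the tips of the shut fingers; the grasp point (between the pads) lies 19 mm behind it; z points along the fingers, y is the line along which they close (so a half turn about z gives the same grasp; the last joint's range is limited). The gripper opens to 91 mm and grips with 3 to 60 N. Pads are 32 mm wide; open, the fingers measure 118 mm over their backs; the gripper's body (76 mm by 178 mm) begins 60 mm behind the grasp point.
Start: joints at [1.149, 0.494, 1.345, -0, 1.302, -0.096], TCP at [0.2, 0.592, 0.179] pointing down, gripper open.
Joint ranges: [-2.91, 2.91], [-0.82, 2.16], [0.22, 2.67], [-1.22, 4.37], [0.12, 2.79], [-3.08, 3.08]. Speed limits (rad/s): [1.89, 1.89, 2.57, 3.01, 3.01, 3.01].

### API

Orientations are given as a 3x3 rotation matrix whose columns are the frame's x, y, z axes.
In Python, from station import manip, optics, workorder, read_time, read_joints, read_qvel, read_tau, read_tool_pos, read_eef_rot, read_force, read_torque, read_grip_width, read_gripper_force gives the robot as it stands. Calls block until the motion is done:
- manip.movep(position, orientation): joint-space move of the TCP to a pose.
- manip.move_linear(position, rotation=None, feed=0.15, guard=None): straight line of the TCP; rotation=None keeps the orientation; feed is the mean speed in m/s. With guard (N) it stops when the force on the tool has changed by that much, and returns True; else False.
- manip.goto_joints(angles): joint-space move.
- manip.gripper_to(opening, grip_force=None): finger opening in m; grip_force is the grip in N (None keeps the last); returns when the fingers have stopped.
- manip.wait(seconds).
- manip.inverse_kinematics(position, orientation): joint angles nearest the present ones, or None.
- optics.snapshot(name): name is "side" or "top" or "wrist"; returns the picture (480x640x3 uint8, red, green, blue); there is no depth.
- optics.get_calibration(name): a dict with "fx", "fy", "cx", "cy" (pixels), "xyz" and "rotation" of the camera in the world; the wrist camera has in their place "tool_from_camera" (4x4, takes a point from camera to tool coordinates, whose origin is the TCP and whose axes are the flange's). Camera axes: x right, y up, looking along -z (the intrinsics and any distortion apply to the point x, -y, -z); pixel columns grow to the right and rows downward; lengths in m; the calibration is good to about 2 mm. A picture is of the moment at which its call begins: read the wrist's pose just before it. get_calibration takes no time and is no camera call.
A pose or a line that the arm cannot do raises manip.IKError and nothing moves.
- workorder.hand_in(): hands the job in; it is judged then, once.
Readings, each from a call of its own:
- read_time(): time.
- read_joints(): joint angles.
- read_qvel(): joint speeds.
- read_tau(): joint torques, N m.
- read_tool_pos(): TCP position.
- read_eef_rot(): TCP orientation.
- read_force(): force on the tool from outside, world axes, zero at the start.
- read_torque(): the same for the moment, N m.
- read_grip_width(): finger opening in m.
- read_gripper_force(): force on a finger pad.
Only numpy, scipy, OpenCV 4.12 (cv2) and the standard library are available. Lean on these libraries where they do the work, as an engineer would, in place of code of your own. Each camera call takes 0.05 s, during which the arm holds its last target. There are 200 camera calls.

### The job

Pick up the ball dish by the bar of its bail and lower its stem down through the keyhole in the top of the stand, cross pin in line with the slot; then give it a full quarter turn, either way, so that the cross pin lies square across the slot underneath the plate. The loose ball must stay inside the engraved ring of the dish the whole time, and the objects round about stay where they are. Finish still holding the dish by its bar, level and still, with its underside lifted clear of the plate and the cross pin clear below the plate, so that only the gripper carries it.

Things in the scene. Friction and masses are not known exactly. Their poses are not given: they have to be found in the camera images.
- dish_bar (a point): centre of the dish's grip bar, where to grasp: a black plastic block 70 mm long, 16 mm thick, 24 mm high, on a steel wire bail (8 mm wire, legs in the plane of the bar). Axes: x along the bar, y across it, z up. Straight below lie the bottom of the dish's hollow (91 mm down), its flat underside (100 mm), the cross pin (140 mm) and the stem's end (144 mm)
- dish_foot (a point): centre of the flat underside of the dish, 94 mm across. A round steel stem of 13 mm diameter goes down from here for 44 mm. Axes as those of the bar; z is the dish's own upright axis
- stem_pin (a point): point on the stem's axis 40 mm below the dish's underside, where the cross pin passes through the stem: a pin 6 mm thick, 36 mm long overall, with round ends, PARALLEL TO THE GRIP BAR (along x); seen from above the bar shows how the pin lies. The stem's end is 4 mm lower
- dish_middle (a point): lowest point of the dish's hollow, at its centre. The hollow rises like a shallow cone by 8 degrees from here out to the rim at 55 mm radius, so the ball comes to rest here while the dish is level; an engraved ring of 21 mm radius surrounds it
- ball_center (a point): centre of the loose steel ball, 25 mm diameter, that lies in the dish
- eye (a point): centre of the stand's keyhole, level with the plate's top face: an eye 18 mm across with a slot through it, 12 mm wide and 46 mm long overall, ALONG THE STAND'S X AXIS. The plate is 6 mm thick with open space below. Axes: those of the stand, z up
- stand: folded aluminium bridge fixed to the worktop, 120 mm (its x) by 100 mm (its y), screwed-down feet along the two x-going sides, open at the x ends, top face 78 mm above the worktop; origin at the worktop straight below the keyhole
- dish: round aluminium ball dish, 118 mm diameter, 22 mm high, with a bail over it and a stem under it, about 0.4 kg with the ball; origin at the centre of its flat underside, axes as for the bar. At the start it stands level on the roll of tape, the stem hanging in the roll's hole
- ball: the ball; only its position matters
- roll: roll of brown packing tape lying flat, loose, 106 mm diameter, 48 mm high, hole 70 mm across, on which the dish stands at the start; origin at the worktop under its middle
- bottle: small glass bottle with a cap, 57 mm diameter, 118 mm high, a bystander; origin at its underside
- jar: white screw-top jar, 64 mm diameter, 82 mm high, a bystander; origin at its underside
- caliper: steel vernier caliper lying flat, 173 mm long, a bystander; origin at its underside
- marker: felt marker lying flat, 130 mm long, a bystander; origin at its underside
Not all that is in view belongs to the job. Leave any blue look-alike of the dish alone.

How it is judged:
By the outcome, as a careful person would: the job done as asked, in the order asked, and still so for the second after the job is handed in, while the arm keeps its last pose, push and grip.
It also fails if it takes over 54 s, if anything falls off the work surface, if the arm or the gripper's body presses on something with over 40 N, if the wrist force passes 120 N, or if a joint passes its speed limit or range.

## Working session

There is one attempt and no reset: what is moved stays moved. The work goes in short steps, each a Python script; the robot and the scene stay as the last script left them, time stands still between calls to the robot, and variables do not carry over. Pictures are saved under pics/ and viewed, at most 10 in all, crops included, and the job is handed in when it is done.

```bash
mkdir -p pics; ls
python3 - <<'E'
from station import *
import cv2, numpy as np
a=optics.snapshot("top"); b=optics.snapshot("side")
np.save('top0.npy',a); np.save('side0.npy',b)
cv2.imwrite('pics/top0.png',a[:,:,::-1]); cv2.imwrite('pics/side0.png',b[:,:,::-1])
for n in("top","side","wrist"): print(n,optics.get_calibration(n))
print(read_time(),read_eef_rot())
E
```

```text
pics
top {'fx': 473.8461210572842, 'fy': 473.8461210572842, 'cx': 319.7524617455054, 'cy': 240.21398704682477, 'xyz': array([0.33227409, 0.13883621, 0.9916786 ]), 'rotation': array([[-0.0090231 ,  0.98756007, -0.15698309],
       [-0.99993376, -0.01003282, -0.00564079],
       [-0.00714561,  0.15692179,  0.98758518]])}
side {'fx': 570.7926253480208, 'fy': 570.7926253480208, 'cx': 327.1396651252737, 'cy': 235.26855906093584, 'xyz': array([ 0.02448577, -0.72185966,  0.5934141 ]), 'rotation': array([[ 0.88967822,  0.19508919, -0.41281094],
       [-0.45658545,  0.38319903, -0.8029248 ],
       [ 0.0015468 ,  0.90282817,  0.42999871]])}
wrist {'fx': 374.0026260563637, 'fy': 374.0026260563637, 'cx': 326.8479848532907, 'cy': 233.49571935467824, 'tool_from_camera': array([[-8.68946316e-05,  9.55442608e-01,  2.95176922e-01,
         8.45047811e-02],
       [ 9.99999977e-01,  2.45769731e-05,  2.14829608e-04,
         9.95161040e-04],
       [ 1.98002805e-04,  2.95176934e-01, -9.55442588e-01,
        -2.05908173e-01],
       [ 0.00000000e+00,  0.00000000e+00,  0.00000000e+00,
         1.00000000e+00]])}
0.1 [[-9.47377308e-01  3.20118741e-01 -4.76653422e-04]
 [ 3.20119069e-01  9.47376792e-01 -9.98098048e-04]
 [ 1.32060499e-04 -1.09816129e-03 -9.99999388e-01]]
```

View pics/top0.png

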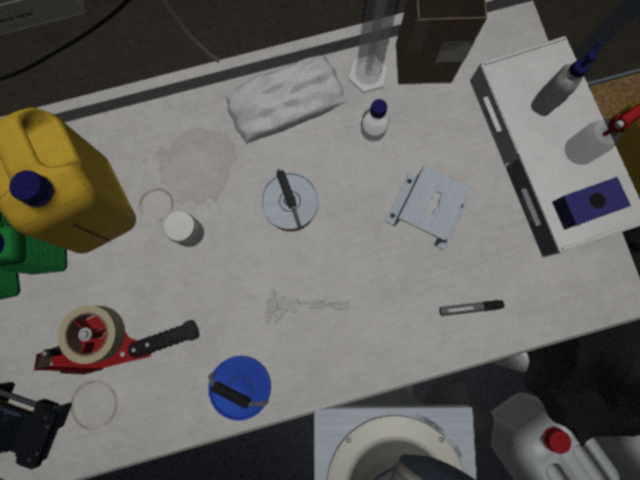

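View pics/side0.png

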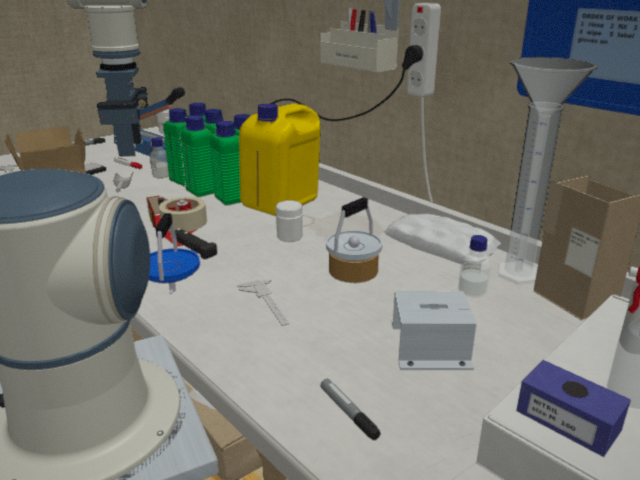

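The top view shows two candidates: the aluminium dish with its ball at (290,200), standing on the brown roll, and a blue dish at (240,388). The aluminium one fits the description; the blue one is the look-alike. The stand's keyhole is at about (434,203), the bottle at (375,118), the jar at (180,227), the marker at (470,308) and the caliper at (305,303). I'll confirm the dish in an enlarged crop and measure.

```bash
cat > h.py <<'E'
import numpy as np, cv2
from station import *
def ray(name,uv,pose=None):
    c=optics.get_calibration(name)
    d=np.array([(uv[0]-c['cx'])/c['fx'],-(uv[1]-c['cy'])/c['fy'],-1.])
    if name=='wrist':
        p,R=pose; T=c['tool_from_camera']
        return p+R@T[:3,3], R@T[:3,:3]@d
    return c['xyz'],c['rotation']@d
def onz(name,uv,z,pose=None):
    o,d=ray(name,uv,pose); return o+d*(z-o[2])/d[2]
def proj(name,P,pose=None):
    c=optics.get_calibration(name)
    if name=='wrist':
        p,R=pose; T=c['tool_from_camera']; o=p+R@T[:3,3]; A=R@T[:3,:3]
    else: o,A=c['xyz'],c['rotation']
    q=A.T@(np.asarray(P)-o); return np.array([c['cx']+c['fx']*q[0]/-q[2], c['cy']-c['fy']*q[1]/-q[2]])
def blobs(mask,box,amin):
    x0,y0,x1,y1=box; m=np.zeros_like(mask,np.uint8); m[y0:y1,x0:x1]=mask[y0:y1,x0:x1]
    cs,_=cv2.findContours(m,cv2.RETR_EXTERNAL,cv2.CHAIN_APPROX_NONE)
    return sorted([c for c in cs if cv2.contourArea(c)>=amin],key=cv2.contourArea,reverse=True)
E
python3 - <<'E'
from h import *
t=np.load('top0.npy'); s=np.load('side0.npy')
a=cv2.resize(t[150:250,240:370],(780//2*1,300),interpolation=cv2.INTER_CUBIC)
b=cv2.resize(t[150:250,370:500],(390,300),interpolation=cv2.INTER_CUBIC)
c=cv2.resize(s[190:290,300:430],(390,300),interpolation=cv2.INTER_CUBIC)
d=cv2.resize(s[280:380,370:500],(390,300),interpolation=cv2.INTER_CUBIC)
cv2.imwrite('pics/crop0.png',np.vstack([np.hstack([a,b]),np.hstack([c,d])])[:,:,::-1])
for n,im,box in(('top',t,(260,150,330,245)),('side',s,(320,190,390,235))):
    for th in (50,70):
        for k in blobs(im.max(2)<th,box,20)[:2]:
            r=cv2.minAreaRect(k); print(n,th,r,cv2.contourArea(k), onz(n,r[0],.148 if n=='side' else .158))
E
```

```text
top 50 ((285.86260986328125, 188.54757690429688), (36.418312072753906, 7.305469512939453), 70.90650939941406) 202.0 [0.56030508 0.20421186 0.158     ]
top 70 ((285.85003662109375, 188.5500030517578), (38.263553619384766, 8.854375839233398), 71.56504821777344) 265.0 [0.5603008  0.20423467 0.158     ]
side 50 ((355.19073486328125, 206.30410766601562), (10.4580659866333, 25.68825912475586), 66.03751373291016) 216.0 [0.56536258 0.20574278 0.148     ]
side 70 ((355.2141418457031, 206.38351440429688), (11.350667953491211, 26.387876510620117), 67.16634368896484) 242.0 [0.5651967  0.20535621 0.148     ]
```

View pics/crop0.png

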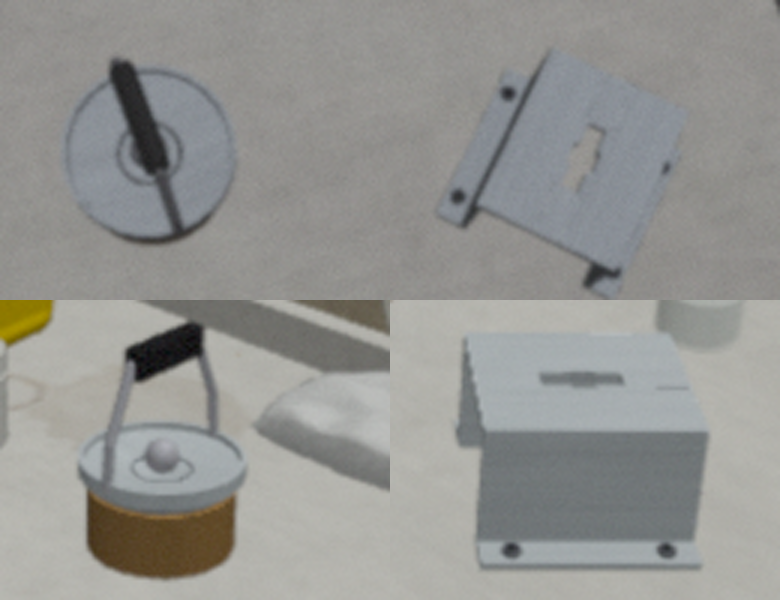

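The crop confirms it: an aluminium dish with a black bar and a steel ball in the ring, on the brown roll. The keyhole is at about (435,202.7) in the top view and (434,306.3) in the side view. Next are close wrist looks over the eye and then the dish.

```bash
cat >> h.py <<'E'
def down(yaw):  # tool y axis at angle yaw, z down
    y=np.array([np.cos(yaw),np.sin(yaw),0]); z=np.array([0,0,-1.]); return np.column_stack([np.cross(y,z),y,z])
def look(fn):
    P=(read_tool_pos(),read_eef_rot()); im=optics.snapshot('wrist'); np.savez(fn,im=im,p=P[0],R=P[1]); cv2.imwrite('pics/'+fn+'.png',im[:,:,::-1])
E
python3 - <<'E'
from h import *
e1=onz('top',(435,202.7),.078); e2=onz('side',(434,306.3),.078); print(e1,e2)
e=(e1+e2)/2; b=np.array([.5625,.205,.148])
for nm,p,yaw in (('eye',e,np.radians(-26.6+90)),('eye',e,np.radians(-26.6-90)),('bar',b,np.radians(111.8)),('bar',b,np.radians(-68.2))):
    print(nm,np.degrees(yaw),manip.inverse_kinematics(np.array([p[0],p[1],.27]),down(yaw)))
yaw=np.radians(63.4)
# camera offset is along tool x ; put TCP so that view centre is near target
manip.movep(np.array([e[0],e[1],.22]),down(yaw)); look('w_eye'); print(read_time())
d=np.load('w_eye.npz'); print(proj('wrist',e,(d['p'],d['R'])))
manip.movep(np.array([b[0],b[1],.27]),down(np.radians(111.8))); look('w_bar'); print(read_time())
d=np.load('w_bar.npz'); print(proj('wrist',b+[0,0,.012],(d['p'],d['R'])))
a=np.hstack([cv2.resize(np.load(f+'.npz')['im'],(400,300),interpolation=cv2.INTER_AREA) for f in('w_eye','w_bar')])
cv2.imwrite('pics/w2.png',a[:,:,::-1])
E
```

```text
[ 0.55016979 -0.08409301  0.078     ] [ 0.55229247 -0.0850241   0.078     ]
eye 63.4 [-2.59288934e-01  3.20586942e-01  1.37691808e+00 -4.44089210e-16
  1.44408764e+00 -1.36582768e+00]
eye -116.6 [-2.59288934e-01  3.20586942e-01  1.37691808e+00 -4.44089210e-16
  1.44408764e+00  1.77576497e+00]
bar 111.80000000000001 [ 2.49768885e-01  3.84147344e-01  1.27791210e+00 -4.44089210e-16
  1.47953321e+00 -1.70150922e+00]
bar -68.2 [ 2.49768885e-01  3.84147344e-01  1.27791210e+00 -4.44089210e-16
  1.47953321e+00  1.44008344e+00]
2.8417
[325.24221583 210.91869163]
4.025
[326.9015346  218.87428286]
```

View pics/w2.png

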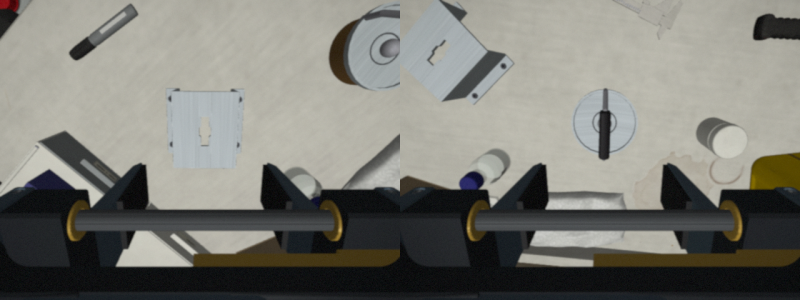

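The left half of the picture is the wrist view over the eye, with the keyhole at about (328,210) in full pixels. The right half shows the bar at about (328,214), and both are close to my predictions. Now I measure both by mask.

```bash
python3 - <<'E'
from h import *
def meas(f,mask,box,z,amin=60):
    d=np.load(f+'.npz'); P=(d['p'],d['R'])
    k=blobs(mask(d['im'].astype(int)),box,amin)
    for c in k[:2]:
        r=cv2.minAreaRect(c); W=np.array([onz(f and 'wrist',q,z,P)[:2] for q in cv2.boxPoints(r)])
        e=max((W[1]-W[0],W[2]-W[1]),key=np.linalg.norm); 
        ls=sorted(np.linalg.norm([W[1]-W[0],W[2]-W[1]],axis=1))
        print(f,r,cv2.contourArea(c),W.mean(0),np.degrees(np.arctan(e[1]/e[0])),ls)
im=np.load('w_eye.npz')['im'].astype(int)
print('plate',im[190,300],'hole',im[210,328], 'R-B', (im[:,:,0]-im[:,:,2])[170:260:10,328])
meas('w_eye',lambda i:cv2.morphologyEx(((cv2.blur((i[:,:,0]-i[:,:,2]).astype(np.float32),(3,3)))>2).astype(np.uint8),cv2.MORPH_OPEN,np.ones((3,3))),(295,175,365,250),.078)
for th in(50,70): meas('w_bar',lambda i:i.max(2)<th,(300,165,355,262),.160)
E
python3 - <<'E'
import numpy as np,cv2
i=np.load('w_eye.npz')['im'][140:280,255:400];j=np.load('w_bar.npz')['im'][130:270,255:400]
cv2.imwrite('pics/c2.png',cv2.resize(np.hstack([i,j]),None,fx=2.7,fy=2.7,interpolation=cv2.INTER_CUBIC)[:,:,::-1])
E
```

```text
plate [174 182 186] hole [189 186 176] R-B [-10 -10  11  14  13  10  11 -13 -10]
w_eye ((327.5, 209.5), (45.0, 17.0), 90.0) 576.0 [ 0.55209897 -0.08243653] -26.13989980482527 [np.float64(0.01593651935772306), np.float64(0.04409177323806211)]
w_bar ((327.13665771484375, 215.48431396484375), (15.561062812805176, 75.20574951171875), 1.0416266918182373) 1048.5 [0.56055375 0.20442771] 20.33133533810776 [np.float64(0.013140322394223827), np.float64(0.06753195103892491)]
w_bar ((327.1279602050781, 215.47311401367188), (17.17317008972168, 77.1616439819336), 1.123302698135376) 1142.5 [0.56059845 0.20443491] 20.215368896943044 [np.float64(0.014490402515288815), np.float64(0.0692891698947251)]
```

View pics/c2.png

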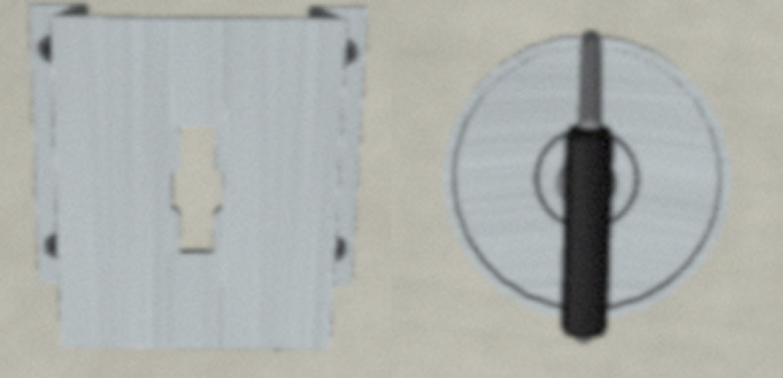

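The keyhole has its slot at −26.5° with the eye at about (0.552,−0.0835). The bar lies at about 20.3° with its centre at (0.561,0.2045), and both views agree to about 1–2 mm. Grasp and lift.

Run:
```python
from h import *
b=np.array([.561,.2045]); R=down(np.radians(110.3))
manip.move_linear(np.array([*b,.22]),R,feed=.1)
print(manip.move_linear(np.array([*b,.129]),R,feed=.08,guard=8))
f0=read_force(); manip.gripper_to(.03); manip.gripper_to(.012,grip_force=30); print(read_grip_width(),read_gripper_force(),read_tool_pos(),f0,read_force(),read_time())
manip.move_linear(np.array([*b,.139]),R,feed=.03); manip.wait(.3)
print(read_force(),read_torque(),read_grip_width(),read_time())
s=optics.snapshot('side');t=optics.snapshot('top')
cv2.imwrite('pics/lift.png',np.hstack([cv2.resize(s[150:300,290:430],(420,450)),cv2.resize(t[140:260,230:350],(380,450))])[:,:,::-1])
```

```text
False
0.011822674552882672 0.0 [0.56102045 0.20452684 0.12901496] [-0.00655713  0.19497467 -0.10198401] [-0.27401926  0.10184573  0.55121572] 7.4667
[-0.86555304 -0.3441628   0.95301127] [ 0.02651521  0.04514111 -0.01974711] 0.011951674087069654 8.25
```

View pics/lift.png

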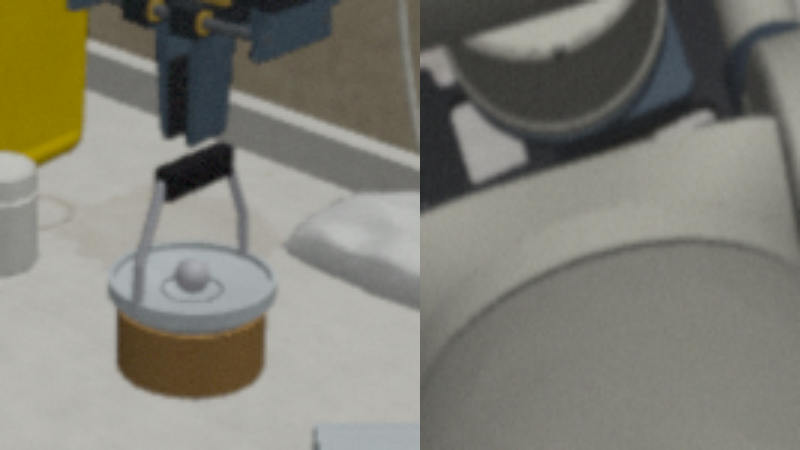

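The view shows the shut fingers above and behind the bar, at about (355,197) in side pixels against the bar at (355.5,207). The bar was missed and the dish hasn't moved. I'll check why by projecting the TCP and triangulating the bar.

Run:
```python
from h import *
p=read_tool_pos(); print(p, proj('side',p), 'bar expected at', proj('side',[.561,.2045,.148]), proj('side',[.561,.2045,.048]))
# triangulate bar: side bar centre, wrist bar centre, top bar centre
d=np.load('w_bar.npz')
def tri(rs):
    A=0;B=0
    for o,v in rs:
        v=v/np.linalg.norm(v); M=np.eye(3)-np.outer(v,v); A=A+M; B=B+M@o
    return np.linalg.solve(A,B)
W=ray('wrist',(327.1,215.5),(d['p'],d['R'])); S=ray('side',(355.2,206.3)); T=ray('top',(285.9,188.5))
for rs in((W,S),(T,S),(W,T),(W,T,S)): print(tri(rs))
print(onz('side',(355.2,238),.057), onz('top',(290,201.5),.065))
s=np.load('side0.npy'); print(np.degrees(0), read_grip_width())
# eye by side/top/wrist
d=np.load('w_eye.npz'); print('eye',tri((ray('wrist',(327.5,210.5),(d['p'],d['R'])),ray('side',(434,306.3)),ray('top',(435,202.7)))))
```

```text
[0.56096766 0.20449334 0.13892127] [353.51526316 211.01912633] bar expected at [353.62347075 206.88896121] [352.60072764 250.85706754]
[0.56339329 0.2046191  0.14859014]
[0.56375536 0.20455228 0.1485682 ]
[0.55807313 0.20345683 0.16643057]
[0.5632738  0.20472469 0.14852987]
[0.5872994  0.23998944 0.057     ] [0.55886097 0.20313697 0.065     ]
0.0 0.011684345699888632
eye [ 0.55200347 -0.08381423  0.07725133]
```

Run:
```python
from h import *
P=(read_tool_pos(),read_eef_rot()); w=optics.snapshot('wrist').copy(); s=optics.snapshot('side').copy()
R=P[1]
for im,n,pose in((w,'wrist',P),(s,'side',None)):
    for q,c in((P[0],(255,0,0)),(P[0]-.019*R[:,2],(0,255,0)),(P[0]-.079*R[:,2],(255,0,255))):
        u=proj(n,q,pose); cv2.circle(im,tuple(int(round(x)) for x in u),2,c,-1); print(n,u)
print(P[0],read_joints(),read_grip_width())
cv2.imwrite('pics/miss.png',np.hstack([cv2.resize(s[100:300,290:430],(400,571)),cv2.resize(w[130:400,230:420],(400,571))])[:,:,::-1])
```

```text
wrist [324.99519223 266.04742114]
wrist [324.8024972  279.26167362]
wrist [323.87924648 342.57450643]
side [353.51526316 211.01912633]
side [353.71777445 202.3514875 ]
side [354.37656181 174.15488233]
[0.56096766 0.20449334 0.13892127] [ 2.49586090e-01  4.95043883e-01  1.46612686e+00  1.35296684e-05
  1.18043773e+00 -1.67552521e+00] 0.011908836928415671
```

View pics/miss.png

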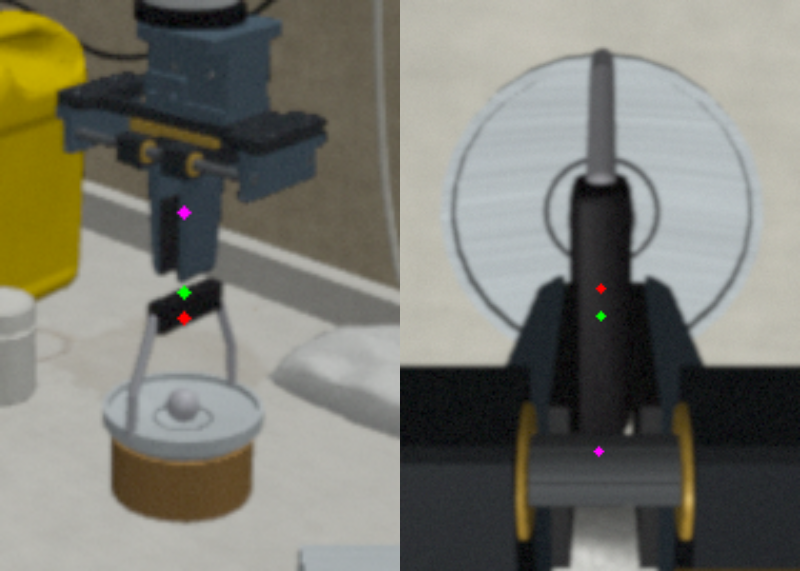

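The overlay explains the miss. The fingers are in line with the bar, but their tips show at side row ~196, where the reported TCP projects to row 211. The real tips are therefore about 35 mm short of the reported TCP along the tool axis. Since the dish hasn't moved, I reopen and go down by that much more, guarded. From here on I'll take heights relative to the moment of grasp.

Run:
```python
from h import *
b=np.array([.562,.2045]); R=down(np.radians(110.3))
manip.gripper_to(.06)
print(manip.move_linear(np.array([*b,.094]),R,feed=.06,guard=6),read_tool_pos())
f0=read_force(); manip.gripper_to(.024); manip.gripper_to(.006,grip_force=30); print(read_grip_width(),read_gripper_force(),f0,read_force(),read_time())
if .013<read_grip_width()<.019:
    manip.move_linear(np.array([*b,.106]),R,feed=.03); manip.wait(.3)
    print(read_force(),read_torque(),read_grip_width(),read_time())
s=optics.snapshot('side'); np.save('side1.npy',s)
P=(read_tool_pos(),read_eef_rot()); w=optics.snapshot('wrist')
cv2.imwrite('pics/lift2.png',np.hstack([cv2.resize(s[130:300,290:430],(400,486)),cv2.resize(w[130:360,230:420],(400,486))])[:,:,::-1])
```

```text
False [0.56220926 0.2045507  0.09424273]
0.015822897998719363 29.998151063919067 [-0.30069085 -0.22212981  0.07200045] [ 1.93351976e-03 -2.25619731e-01 -1.99144984e+00] 11.2083
[ 0.09826259  0.48904891 -3.3156046 ] [ 0.08982102  0.01936973 -0.01198848] 0.015857500759709188 12.0583
```

View pics/lift2.png

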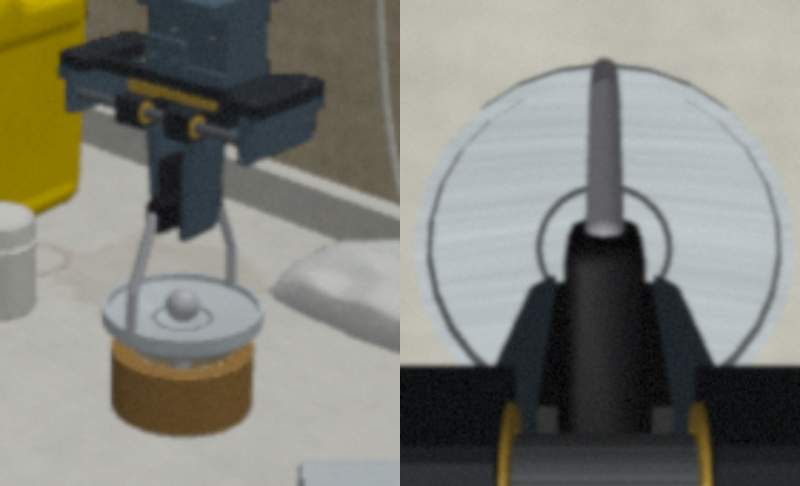

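The bar is now held: width 15.8 mm, grip 30 N, load 3.3 N. The dish is level and lifted, with the ball central in its ring at about (182,305) of the crop. I carry it over the stand, turned into line, and look from the side.

Run:
```python
from h import *
b=np.array([.562,.2045]); R=down(np.radians(110.3)); R2=down(np.radians(63.5))
manip.move_linear(np.array([*b,.20]),R,feed=.06)
t=np.array([.5511,-.0834])
manip.move_linear(np.array([*t,.20]),R2,feed=.08)
manip.move_linear(np.array([*t,.178]),R2,feed=.04); manip.wait(.4)
print(read_tool_pos(),read_grip_width(),read_force(),read_time())
s=optics.snapshot('side'); np.save('side2.npy',s)
for q in([.552,-.0838,.078],[.552,-.0838,.088],[.552,-.0838,.132]): print(proj('side',q))
cv2.imwrite('pics/hover.png',cv2.resize(s[215:345,360:510],None,fx=4.5,fy=4.5,interpolation=cv2.INTER_CUBIC)[:,:,::-1])
```

```text
[ 0.5511273  -0.08343338  0.17808615] 0.01612948518045533 [-0.67013828 -0.72676292 -4.06134368] 18.725
[433.41192885 305.9885445 ]
[433.90358598 300.87016142]
[436.12097782 277.78606443]
```

View pics/hover.png

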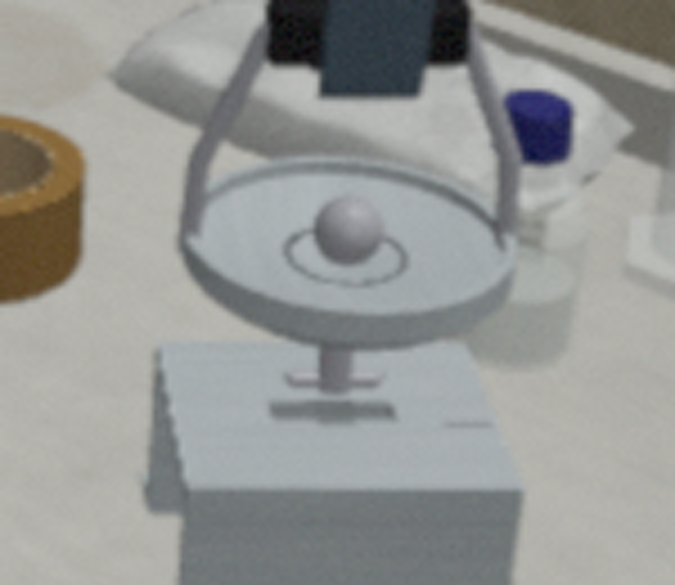

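In the hover view the stem end is at (434.4,302.1) against a slot middle at (433.9,306.3). Allowing for its 10 mm height that is within about 0.5 mm, the pin is parallel to the slot, and the ball is in the ring. Insert, guarded, then do the quarter turn in small steps.

Run:
```python
from h import *
t=np.array([.5511,-.0834]); e=np.array([.5520,-.0838]); R2=down(np.radians(63.5))
hit=manip.move_linear(np.array([*t,.1395]),R2,feed=.025,guard=5)
print(hit,read_tool_pos(),read_force(),read_time())
if not hit:
    for k in range(1,7):
        a=np.radians(63.5-15*k); ba=a-np.pi/2
        manip.move_linear(np.array([*(e-.001*np.array([np.cos(ba),np.sin(ba)])),.1395]),down(a),feed=.15)
        print(k,read_force().round(2),read_torque().round(2),round(read_time(),2))
    manip.wait(.5)
print(read_tool_pos(),read_eef_rot().round(4),read_grip_width(),read_force(),read_time())
s=optics.snapshot('side'); np.save('side3.npy',s)
P=(read_tool_pos(),read_eef_rot()); w=optics.snapshot('wrist')
cv2.imwrite('pics/end.png',np.hstack([cv2.resize(s[215:345,360:480],(480,520),interpolation=cv2.INTER_CUBIC),cv2.resize(w[100:360,250:400],(300,520))])[:,:,::-1])
```

```text
False [ 0.55119695 -0.08341978  0.13963942] [ 0.76607494  0.18634155 -3.83339345] 20.4667
1 [-0.34  0.66 -2.96] [-0.05  0.01 -0.  ] 20.88
2 [-0.54 -0.22 -3.47] [-0.06  0.02  0.06] 21.28
3 [ 1.08  0.38 -4.14] [ 0.   -0.    0.03] 21.69
4 [-0.34 -0.22 -3.79] [-0.12  0.03  0.04] 22.1
5 [ 0.49 -0.21 -3.87] [-0.15  0.1  -0.  ] 22.51
6 [ 0.83 -0.2  -2.92] [-0.12  0.06  0.05] 22.92
[ 0.55245706 -0.08291056  0.13950892] [[ 0.4457  0.8952  0.    ]
 [ 0.8952 -0.4457 -0.    ]
 [ 0.      0.     -1.    ]] 0.016019724444059493 [ 0.0498623  -0.52296313 -3.61415112] 23.4167
```

View pics/end.png

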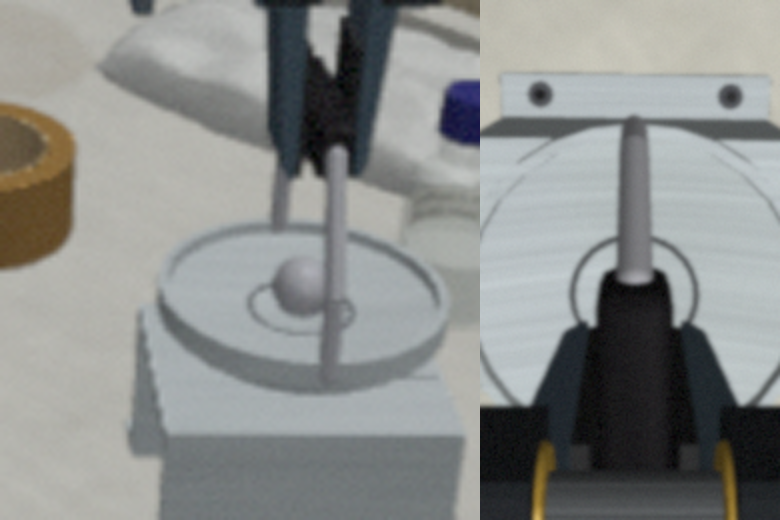

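The end view shows the ball central in the ring at about (302,300) of the crop. The dish stands clear above the plate with the bail square to the slot. The wrist load is the dish's weight only (3.6 N), so nothing is touching. Handing in.

```bash
python3 -c "
from station import *
print(workorder.hand_in(), read_time())"
```

```text
the job is handed in; nothing more can be done
the job is handed in; nothing more can be done
```

The job is handed in at about 23 s. By the end pictures and force readings, the dish hangs level from the gripper with its underside about 15 mm above the plate. The cross pin is about 15 mm below the plate, turned a full 90° across the slot, and the ball is inside the ring. The first grasp closed on air above the bar because the fingertips sit about 35 mm short of the reported TCP; nothing was moved, and the second grasp held.

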